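# Slide a sample box over the sill of a bench scanner

## Task

Load the sample box into the bench scanner. It must not be carried: by its rib, raise only the leading end and rest it up on the scanner's sill with the trailing end still on the bench, let go, then push the box from behind over the sill and under the bridge until it lies flat between the rails. Press it home against the sprung end stop with about 10 N (never more than 16 N), leave it there touching the stop, and leave the other things on the bench where they are.

Things in the scene. Friction and masses are not known exactly. Their poses are not given: they have to be found in the camera images.
- box_center (a point): Sample box: clear tub of white vials, flat grey lid, 150 long x 90 wide x 50 mm high to the lid's top (a rib stands above), 0.5 to 0.85 kg, stiff, flat underside, upright ends. This point is its centre, 25 mm above the underside. x runs along its length to the leading end (the end with the rib, facing the scanner's sill), y across to the left, z up.
- box_rib (a point): Centre of the upright grip rib on the lid of the sample box: 44 mm long (box x), 12 mm thick (box y), 28 mm high, standing on the lid; this point is 48 mm ahead of the box's middle and 14 mm above the lid's top. Pinched across its thickness, the box can pivot about the pinch while its leading end is raised.
- box_front (a point): Middle of the leading lower edge of the sample box (75 mm ahead of its middle, on the underside).
- box_rear (a point): Middle of the trailing lower edge of the sample box (75 mm behind its middle, on the underside).
- deck: Fixed loading deck of the scanner, 160 mm wide. Origin on the bench, middle of the foot of the sill's front face; x is the loading direction (into the scanner, away from the box), y left, z up. Along x: sill with upright front face, top 14 mm above the bench, from 0 to 10 mm; then a slope down, ending at 35 mm, to the deck's surface, 8 mm above the bench. Surfaces slide with hidden friction.
- rails (a point): Point on the deck's surface midway between its side rails, 140 mm along x from the deck's origin; axes as the deck's. Rails stand 22 mm above the deck's surface; inner faces 51 mm either side of the middle line, from 50 to 230 mm along x, flared wider at the entry (10 to 50 mm).
- bridge (a point): Middle of the underside of the fixed bridge over the deck, 105 mm above the bench; axes as the deck's. The bridge runs from 125 to 170 mm along x from the deck's origin, its top 140 mm above the bench, its legs 62 mm and more from the middle line. The box passes under it with its rib; a gripper does not.
- stop: End stop: grey post on the deck beyond the bridge, holding a rod with a black rubber pad, 60 mm wide. Origin at bench level under the post's middle, 275 mm along x from the deck's origin; axes as the deck's. The rod's setting varies and is not measured: the pad's face lies 60 to 80 mm before this origin. The pad is sprung (3 N per mm, up to 10 mm) and pushes the box back a little when let go.
- rack: Bystander: white vial block, 120 x 60 mm, 48 mm high; origin under its centre.
- jar: Bystander: amber jar with white cap, 48 mm across, 60 mm high; origin under its centre.
- beaker: Bystander: open glass beaker, 56 mm across, 70 mm high; origin under its centre.
- spare: Bystander: smaller lidded box without a rib, 102 x 72 mm, 42 mm high; origin under its centre.
- driver: Bystander: screwdriver 170 mm long, lying along its x.
There are look-alikes about, which are no part of the job. What is shaped like the part that bears box_center but pink or purple is not meant.

How it is judged (in metres and radians):
On the way, in this order (a step that is already met when the one before it is completed fails the run):
1. the leading end of the box rests up on the sill (leading edge at least 8 mm past the sill's front face) while its trailing edge is on the bench and the fingers have let go (x of box_front in the frame of deck above 0.008 m and height (world z) of box_front above 0.0125 m and height (world z) of box_rear below 0.006 m and angle between box's own z axis and vertical above 0.04 rad and contact force between box and deck above 0.5 N and contact force between the fingers and box below 0.2 N), for 0.2 s.
2. the box is pressed against the end stop with at least 5 N (contact force between box and stop above 5 N), for 0.2 s.
At the end, for the whole second after the job is handed in: The box lies flat (within 0.03 rad) on the deck between the rails, its trailing edge at least 33 mm past the sill's front face, within 10 mm of the deck's middle line and 0.12 rad of its direction, at rest, still touching the stop's pad (x of box_rear in the frame of deck above 0.033 m and angle between box's own z axis and vertical below 0.03 rad and y of box_center in the frame of deck between -0.01 and 0.01 m and angle between the x axis of box and the x axis of deck, either way round below 0.12 rad and contact force between box and stop above 0.2 N and linear speed of box below 0.01 m/s).
It fails at once if the box is pressed against the end stop with more than 16 N (contact force between box and stop above 16 N).
It fails at once if the box is carried: its trailing edge rises more than 45 mm above the bench (height (world z) of box_rear above 0.045 m).
It fails at once if the box is tipped more than 0.4 rad (angle between box's own z axis and vertical above 0.4 rad).
It fails at once if another thing on the bench is moved more than 20 mm (distance of any of rack, jar, beaker, spare, driver from where it was at the start of the episode above 0.02 m).
It also fails if it takes over 70 s, if anything falls off the work surface, if the arm or the gripper's body presses on something with over 40 N, if the wrist force passes 120 N, or if a joint passes its speed limit or range.

## Robot

A 6-joint arm with a two-finger parallel gripper is mounted at the origin on the work surface. World frame = base frame: x ahead of the robot, y to its left, z up, the work surface at z = 0. Lengths are in mm, angles in rad, forces in N, time in s.
With the tool pointing down it reaches from about 350 to 875 mm from the base axis. Payload 4.2 kg.
Tool frame: the origin (TCP) lies midway between the tips of the shut fingers; the grasp point (between the pads) lies 19 mm behind it; z points along the fingers, y is the direction in which the jaws open and shut (so a half turn about z gives the same grasp; the last joint's range is limited). The gripper opens to 85 mm and grips with 20 to 120 N. Pads are 22 mm wide; open, the fingers measure 114 mm over their backs; the gripper's body (76 mm by 85 mm) begins 54 mm behind the grasp point. The pads swing forward as they close: fully open they stand 13 mm farther back than shut.
Start: joints at [1.488, 0.385, 0.008, 0, -1.194, -0.259], TCP at [209.457, 588.835, 231.312] pointing down, gripper open.
Joint ranges: [-3.14, 3.14], [-1.21, 2.06], [-1.07, 1.41], [-3.16, 2.05], [-2.99, -0.16], [-3.1, 3.1]. Speed limits (rad/s): [2.79, 2.79, 3.14, 3.14, 3.14, 3.14].

## Interface

Orientations are given as a unit quaternion [x, y, z, w].
In Python, from bench import arm, eyes, nets gives the robot as it stands.
- The arm moves only by the tool jog_arm, never from a script. Its argument "rows" is a list of rows, each a list of 3 entries, a list of its own where there are three numbers: the shift along the tool's x, y, z in cm, then the turn, a rotation vector about the tool's x, y, z in degrees, then the finger opening in cm, from 0 to 8.54. In form: [[[x, y, z], [ax, ay, az], jaw], ...]. A call has 1 to 10 rows; each row shifts and turns the commanded pose from where the row before left it, along the tool's axes as they then stand; what a row does not reach is not made up. A row lasts 1/8 s, in which the tool goes at most 62.5 mm and 10.7 degrees, less where a joint would pass 70% of its speed; a pose out of reach is approached as far as the arm can. A call with a gripper value outside its range is refused whole. The fingers move at their own pace and stop on an object; the grip force is fixed at half the most. Time passes only in rows, so rows that do not move let the fingers close. It gives the time, the measured TCP pose, the force and the opening at its end, in the units of the state.
- arm.read_state(): the state, without advancing time (a new reading comes with each control period).
- eyes.get_image(name): name is "side" or "top" or "wrist"; returns the picture (400x640x3 uint8, red, green, blue); there is no depth.
- eyes.camera_model(name): a dict with "K" (3x3 intrinsics, pixels), "rvec" (rotation vector, rad) and "tvec" (3), from world to camera coordinates, as OpenCV has them. Camera axes: x right, y down, z forward; pixel columns grow to the right and rows downward; lengths in mm; the calibration is good to about 2 mm. A picture is of the moment at which its call begins: read the wrist's pose just before it. camera_model takes no time and is no camera call; for the wrist camera it gives the pose at the moment of the call.
- arm.job_done(): hands the job in, once; it reports no verdict.
Trained networks look in the newest picture that a camera, given by its name, has taken for a name from the list of things; names that differ only in an ending like _2 or _b are one class to them, and where a whole thing is asked for, a point or a joint stands for the part that bears it (a point fixed in the world has none). Each returns a list of dicts, best first, with "conf" (0 to 1); they miss things now and then, are a little off and sometimes report something else, mostly with a low value. They report only what shows in the picture. A call takes as long as a camera call. They do not tell look-alikes from the thing itself.
- nets.boxes_of(camera, name): "position" ([column, row] as shares, 0 to 1, of the picture: columns of its width, rows of its height, amid what is visible of it).
The state is a dict: "clock": time; "joints": joint angles; "joint_vel": joint speeds; "joint_efforts": joint torques, N m; "position": TCP position; "ee_rot": TCP orientation; "contact_force": force on the tool from outside, world axes, zero at the start; "wrist_torque": the same for the moment, N m; "gripper_width": finger opening in mm.
Only numpy, scipy, OpenCV 4.12 (cv2) and the standard library are available. Lean on these libraries where they do the work, as an engineer would, in place of code of your own. Each camera call takes 0.05 s, during which the arm holds its last target.

## Working session

There is one attempt and no reset: what is moved stays moved. The work goes in short steps, Python scripts to look and compute and a tool call to move; the robot and the scene stay as the last step left them, time stands still between calls to the robot, and variables do not carry over. Pictures are saved under pics/ and viewed, and the job is handed in when it is done.

Besides the shell and the picture viewer there is one more tool, called after ">>>" as name([rows], argument=value, ...), one row to a line, values as JSON. jog_arm: Moves the arm, as the interface text tells. Its arguments: {"type":"object","properties":{"rows":{"type":"array","items":{"type":"array"}}},"required":["rows"]}

```bash
ls; mkdir -p pics; cat > h.py <<'E'
import numpy as np, cv2
from bench import arm, eyes, nets
def save(n,f,crop=None,s=1):
    im=eyes.get_image(n)
    if crop: im=im[crop[1]:crop[3],crop[0]:crop[2]]
    if s!=1: im=cv2.resize(im,None,fx=s,fy=s,interpolation=cv2.INTER_CUBIC)
    cv2.imwrite('pics/'+f,im[:,:,::-1])
def PM(n):
    m=eyes.camera_model(n);R=cv2.Rodrigues(np.array(m['rvec'],float))[0]
    return np.array(m['K'],float),R,np.array(m['tvec'],float).ravel()
def proj(n,p,M=None):
    K,R,t=M or PM(n); q=(R@np.atleast_2d(p).T).T+t; q=q@K.T; return q[:,:2]/q[:,2:]
def onz(n,uv,z,M=None):
    K,R,t=M or PM(n); d=R.T@np.linalg.inv(K)@np.array([uv[0],uv[1],1.]); c=-R.T@t
    return c+d*(z-c[2])/d[2]
def tri(obs):
    A=[];b=[]
    for M,uv in obs:
        K,R,t=M; d=R.T@np.linalg.inv(K)@np.array([uv[0],uv[1],1.]); d/=np.linalg.norm(d); c=-R.T@t
        P=np.eye(3)-np.outer(d,d);A.append(P);b.append(P@c)
    x=np.linalg.lstsq(np.vstack(A),np.hstack(b),rcond=None)[0]
    return x,[np.linalg.norm(a@x-q) for a,q in zip(A,b)]
E
python3 - <<'E'
from h import *
for n in ['side','top','wrist']:
    save(n,n+'0.png')
    for k in ['box_center','box_rib','deck','rails','bridge','stop','rack','jar','beaker','spare','driver']:
        print(n,k,[(round(d['conf'],2),round(d['position'][0]*640),round(d['position'][1]*400)) for d in nets.boxes_of(n,k)[:3]])
print(arm.read_state())
E
```

```text
pics
side box_center [(0.95, 291, 194), (0.93, 335, 219), (0.86, 335, 171)]
side box_rib [(0.93, 337, 174), (0.92, 337, 217), (0.87, 210, 191)]
side deck [(0.75, 394, 274)]
side rails [(0.76, 395, 273)]
side bridge [(0.76, 394, 267)]
side stop []
side rack [(0.58, 367, 206), (0.2, 334, 218)]
side jar []
side beaker [(0.75, 293, 238), (0.41, 418, 286)]
side spare [(0.66, 330, 276)]
side driver [(0.6, 336, 216), (0.57, 429, 255)]
top box_center [(0.87, 280, 291), (0.86, 180, 287), (0.83, 246, 213)]
top box_rib [(0.97, 182, 284), (0.71, 244, 213), (0.7, 281, 289)]
top deck [(0.87, 418, 213)]
top rails [(0.68, 414, 210)]
top bridge [(0.8, 418, 211)]
top stop [(0.84, 463, 216), (0.55, 318, 200)]
top rack [(0.87, 315, 152)]
top jar [(0.77, 379, 155)]
top beaker [(0.72, 416, 210), (0.68, 331, 263)]
top spare [(0.96, 401, 260)]
top driver [(0.93, 412, 165)]
wrist box_center [(0.82, 374, 26)]
wrist box_rib [(0.62, 376, 25)]
wrist deck []
wrist rails []
wrist bridge []
wrist stop []
wrist rack []
wrist jar []
wrist beaker []
wrist spare []
wrist driver []
{'clock': 1.8, 'joints': array([ 1.48760361e+00,  3.84718685e-01,  7.88391083e-03,  3.32898192e-05,
       -1.19399839e+00, -2.58593917e-01]), 'joint_vel': array([ 0.00037723,  0.00182317, -0.00071167,  0.00070415,  0.00041552,
       -0.00058021]), 'joint_efforts': array([-8.11159880e-04, -3.92081809e+01,  1.88616782e+01,  4.19083491e+00,
       -3.81585896e-04,  7.20421589e-07]), 'position': array([209.46367919, 588.83177723, 231.29942326]), 'ee_rot': array([ 9.85434281e-01, -1.70056687e-01,  1.70308517e-05,  1.69918063e-05]), 'contact_force': array([ 0.02479173, -0.24740235,  0.21317805]), 'wrist_torque': array([-0.02873138,  0.00331597, -0.01537942]), 'gripper_width': 85.15793146146221}
```

View pics/side0.png

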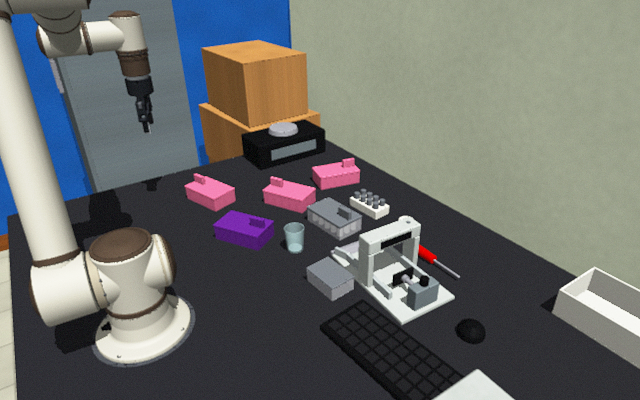

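View pics/top0.png

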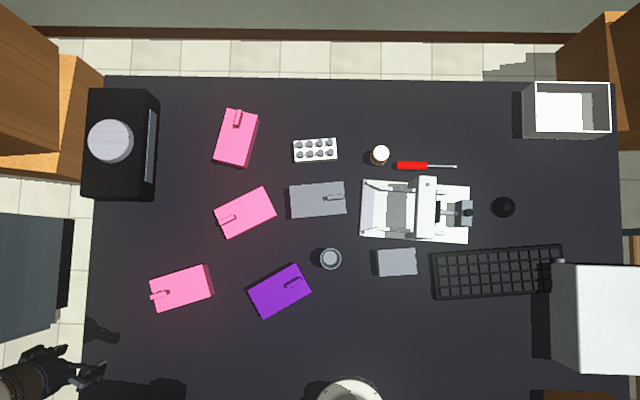

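View pics/wrist0.png

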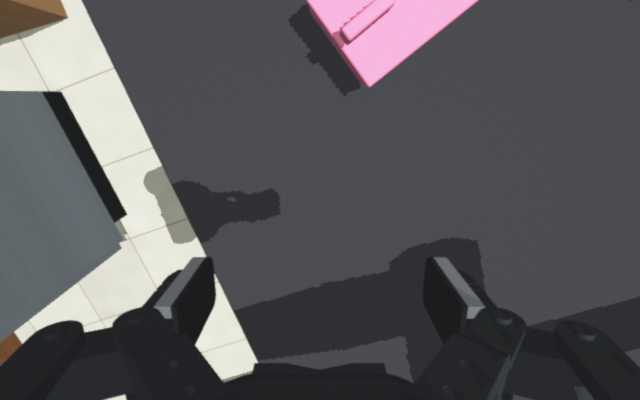

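```bash
python3 - <<'E'
from h import *
for n,c in [('top',(270,120,490,290)),('side',(280,170,470,330))]:
    im=eyes.get_image(n); x0,y0,x1,y1=c
    im=cv2.resize(im[y0:y1,x0:x1],None,fx=3.6,fy=3.6,interpolation=cv2.INTER_CUBIC)
    cv2.imwrite(f'pics/{n}_crop1.png',im[:,:,::-1])
M=PM('top');S=PM('side')
print('cam',-M[1].T@M[2],-S[1].T@S[2])
for nm,uv,z in [('box',(318,200),50),('rib',(334,197),78),('deckfront',(361,210),8),('deckend',(470,212),8),('rack',(315,150),48),('jar',(380,153),60),('beaker',(330,258),70),('spare',(398,261),42),('driver',(412,165),10)]:
    print(nm,onz('top',uv,z,M).round())
print(tri([(M,(334,197)),(S,(343,213))]))
E
```

```text
cam [ 464.63991537   84.16217853 1070.03610115] [ -52.11765689 -824.38903273  729.84262853]
box [581. 100.  50.]
rib [587.  57.  78.]
deckfront [560. -21.   8.]
deckend [ 562. -325.    8.]
rack [720. 112.  48.]
jar [712. -65.  60.]
beaker [426.  64.  70.]
spare [ 422. -119.   42.]
driver [ 692. -163.   10.]
(array([588.61078023,  56.9176539 ,  62.400787  ]), [np.float64(0.14305397247381585), np.float64(0.14305397247477833)])
```

View pics/top_crop1.png

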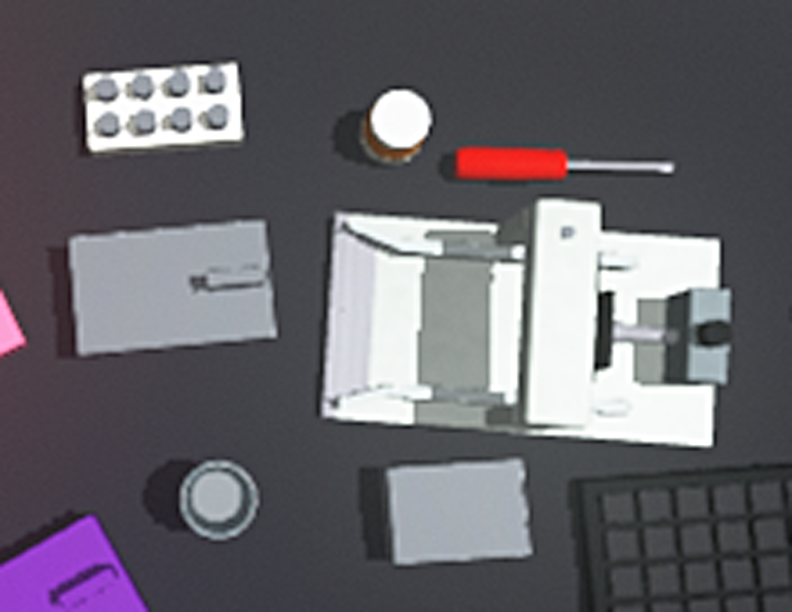

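View pics/side_crop1.png

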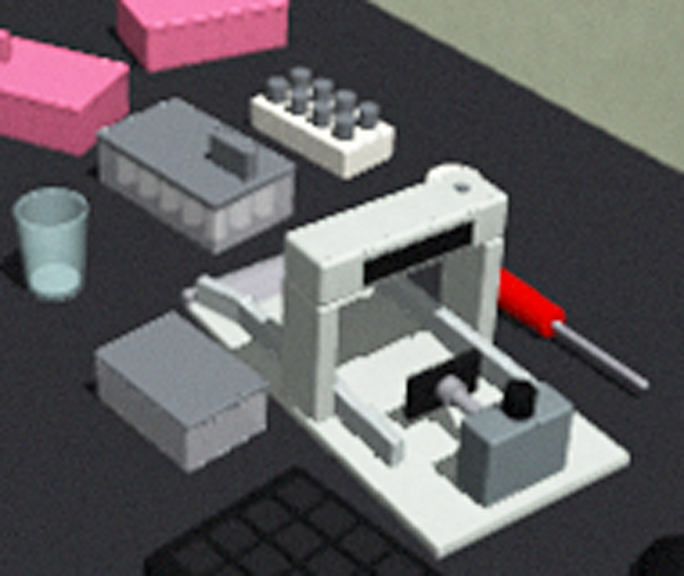

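```bash
python3 - <<'E'
from h import *
M=PM('top');S=PM('side')
T=lambda p,z:onz('top',(270+p[0]/3.6,120+p[1]/3.6),z,M)
Sd=lambda p,z:onz('side',(280+p[0]/3.6,170+p[1]/3.6),z,S)
b=[T(p,50) for p in [(68,238),(265,222),(277,338),(80,354)]]
print('box top',np.round(b),np.mean(b,0).round(1))
d=((b[1]+b[2])-(b[0]+b[3]))/2;print('dir',np.linalg.norm(d),np.degrees(np.arctan2(d[1],d[0])), np.linalg.norm(b[1]-b[2]))
b=[Sd(p,50) for p in [(98,148),(178,98),(294,168),(213,218)]]
print('box side',np.round(b),np.mean(b,0).round(1)); d=((b[2]+b[3])-(b[0]+b[1]))/2;print(np.linalg.norm(d),np.degrees(np.arctan2(d[1],d[0])))
fl,fr=T((334,213),14),T((321,417),14);bl,br=T((719,240),8),T((714,446),8)
print('deck',np.round([fl,fr,bl,br]),np.linalg.norm(fl-fr),np.linalg.norm(bl-br))
w=(fl-fr)+(bl-br);d=bl+br-fl-fr
print('yaw by width',np.degrees(np.arctan2(w[1],w[0]))-90,'by len',np.degrees(np.arctan2(d[1],d[0])),'orig',(fl+fr)/2)
print('side deck back corners',Sd((628,459),8).round(),Sd((442,553),8).round())
print('rib top ends',T((195,283),78).round(1),T((264,275),78).round(1))
print('stop pad left/right top',T((612,292),50).round(),T((598,368),50).round())
E
```

```text
box top [[617. 180.  50.]
 [633.  31.  50.]
 [545.  21.  50.]
 [529. 168.  50.]] [581.2 100.1  50. ]
dir 149.22464726208887 -83.94980958812471 88.5063778572748
box side [[520. 143.  50.]
 [621. 174.  50.]
 [633.  26.  50.]
 [537.   4.  50.]] [577.7  86.9  50. ]
144.4255913927813 -84.13158711398529
deck [[ 647.  -24.   14.]
 [ 488.  -17.   14.]
 [ 634. -325.    8.]
 [ 473. -320.    8.]] 159.8870314835051 160.5718658838181
yaw by width -92.37214823340535 by len -92.62784690589318 orig [567.42499765 -20.61227689  14.        ]
side deck back corners [ 633. -329.    8.] [ 476. -323.    8.]
rib top ends [581.9  83.1  78. ] [589.   32.7  78. ]
stop pad left/right top [ 586. -229.   50.] [ 529. -219.   50.]
```

```bash
python3 - <<'E'
from h import *
from scipy.spatial.transform import Rotation as R
s=arm.read_state();K,Rc,t=PM('wrist');c=-Rc.T@t
Rt=R.from_quat(s['ee_rot'])
print('cam in tool',Rt.inv().apply(c-s['position']).round(1),'cam z in tool',Rt.inv().apply(Rc[2]).round(3),'cam right',Rt.inv().apply(Rc[0]).round(3))
print(Rt.as_matrix().round(3), s['joints'])
E
```

```text
cam in tool [  71.1    1.1 -142.2] cam z in tool [-0.28  0.    0.96] cam right [0.001 1.    0.   ]
[[ 0.942 -0.335 -0.   ]
 [-0.335 -0.942 -0.   ]
 [-0.     0.    -1.   ]] [ 1.48760201e+00  3.84733943e-01  7.86487707e-03 -2.87665842e-05
 -1.19400148e+00 -2.58602529e-01]
```

>>> jog_arm([
  [[4.44, 3.14, 0.4], [0, 0, 0], 8.5],
  [[4.44, 3.14, 0.4], [0, 0, 0], 8.5],
  [[4.44, 3.14, 0.4], [0, 0, 0], 8.5],
  [[4.44, 3.14, 0.4], [0, 0, 0], 8.5],
  [[4.44, 3.14, 0.4], [0, 0, 0], 8.5],
  [[4.44, 3.14, 0.4], [0, 0, 0], 8.5],
  [[4.44, 3.14, 0.4], [0, 0, 0], 8.5],
  [[4.44, 3.14, 0.4], [0, 0, 0], 8.5],
  [[4.44, 3.14, 0.4], [0, 0, 0], 8.5],
  [[4.44, 3.14, 0.4], [0, 0, 0], 8.5],
])

```text
clock: 3.15
position: [523.5, 142.7, 191.5]
ee_rot: [0.985, -0.17, 0.0, -0.0]
contact_force: [0.6, 0.5, -0.7]
gripper_width: 84.7
```

>>> jog_arm([
  [[4.44, 3.14, 0.4], [0, 0, 0], 5],
  [[4.44, 3.14, 0.4], [0, 0, 0], 5],
  [[0, 0, 0], [0, 0, 9.2], 5],
  [[0, 0, 0], [0, 0, 9.2], 5],
  [[0, 0, 0], [0, 0, 9.2], 5],
  [[0, 0, 0], [0, 0, 9.2], 5],
  [[0, 0, 0], [0, 0, 9.2], 5],
  [[0, 0, 0], [0, 0, 9.2], 5],
  [[0, 0, 0], [0, 0, 9.2], 5],
  [[0, 0, 0], [0, 0, 0], 5],
])

```text
clock: 4.4
position: [585.2, 55.3, 183.3]
ee_rot: [0.744, -0.668, 0.0, -0.0]
contact_force: [-0.3, 0.0, 0.0]
gripper_width: 49.9
```

```bash
python3 - <<'E'
from h import *
s=arm.read_state();print(s['clock'],s['position'],s['ee_rot'],s['joints'],s['gripper_width'])
save('wrist','w1.png')
E
```

```text
4.4 [585.16422826  55.26584236 183.34629997] [ 7.43871858e-01 -6.68322271e-01  2.62500237e-05 -2.62567143e-05] [ 3.69519632e-01  3.59679464e-01 -1.56841431e-01  2.65349792e-05
 -1.05420485e+00 -2.62638601e-01] 49.87175537876105
```

View pics/w1.png

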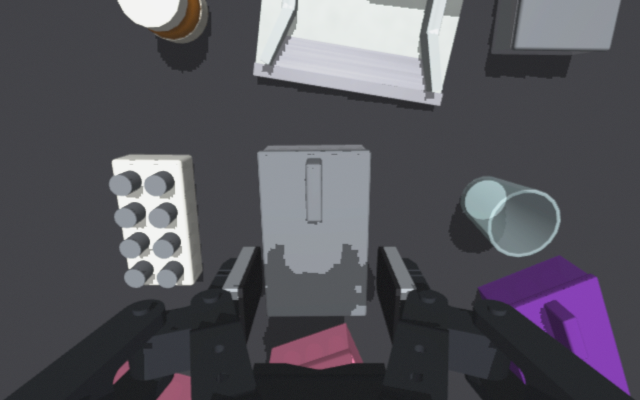

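```bash
python3 - <<'E'
from h import *
M=PM('wrist')
f=lambda p,z:onz('wrist',p,z,M)
im=cv2.imread('pics/w1.png');cv2.imwrite('pics/w1c.png',cv2.resize(im[50:330,240:460],None,fx=2.14,fy=2.14,interpolation=cv2.INTER_CUBIC))
print('rib top',[f(p,78).round(1) for p in [(307,161),(321,161),(307,222),(321,222)]])
b=[f(p,50) for p in [(260,152),(370,152)]];print('lid front corners',np.round(b,1),np.mean(b,0).round(1),np.linalg.norm(b[0]-b[1]))
b=[f(p,50) for p in [(267,315),(366,315)]];print('lid rear corners',np.round(b,1))
fl,fr=f((257,75),0),f((440,103),0);print('sill foot',fl.round(1),fr.round(1),((fl+fr)/2).round(1),np.linalg.norm(fl-fr))
fl,fr=f((259,66),14),f((442,93),14);print('sill top',fl.round(1),fr.round(1),((fl+fr)/2).round(1),np.linalg.norm(fl-fr))
E
```

```text
rib top [array([595.8,  29. ,  78. ]), array([585.9,  27.9,  78. ]), array([591.2,  74.6,  78. ]), array([580.8,  73.5,  78. ])]
lid front corners [[633.4  31.1  50. ]
 [547.9  21.7  50. ]] [590.7  26.4  50. ] 85.99632965507844
lid rear corners [[618.  177.2  50. ]
 [529.6 167.5  50. ]]
sill foot [647.7 -27.2   0. ] [484.6 -21.4   0. ] [566.1 -24.3   0. ] 163.2087393742538
sill top [644.1 -33.9  14. ] [489.2 -29.4  14. ] [566.6 -31.7  14. ] 154.94635123408273
```

View pics/w1c.png

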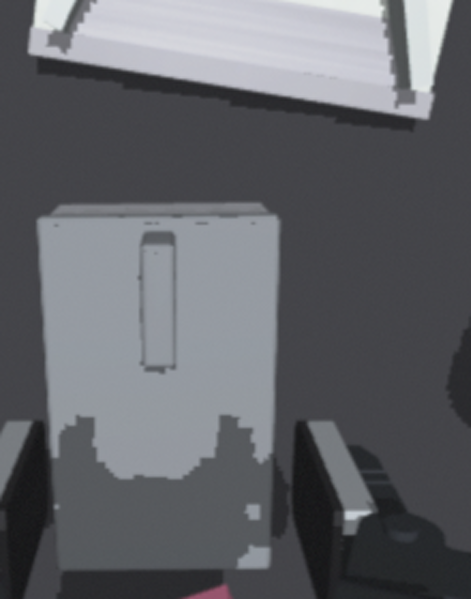

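>>> jog_arm([
  [[0.25, -0.2, 2.5], [0, 0, 0], 4],
  [[0, 0, 2.5], [0, 0, 0], 4],
  [[0, 0, 2.5], [0, 0, 0], 4],
  [[0, 0, 2.5], [0, 0, 0], 4],
  [[0, 0, 1.5], [0, 0, 0], 4],
  [[0, 0, 1.0], [0, 0, 0], 4],
  [[0, 0, 0.5], [0, 0, 0], 4],
  [[0, 0, 0], [0, 0, 0], 4],
])

```text
clock: 5.45
position: [587.6, 53.0, 53.5]
ee_rot: [0.743, -0.669, 0.0, -0.0]
contact_force: [-0.1, 0.5, -0.4]
gripper_width: 39.9
```

```bash
python3 - <<'E'
from h import *
save('wrist','w2.png')
save('side','s2.png',(290,150,430,290),4)
E
```

```text
(no output)
```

View pics/w2.png

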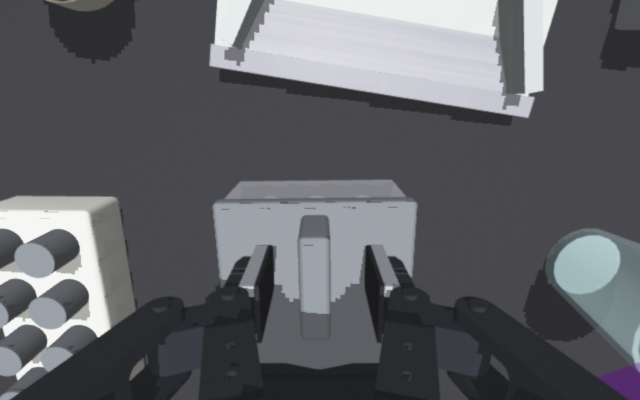

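View pics/s2.png

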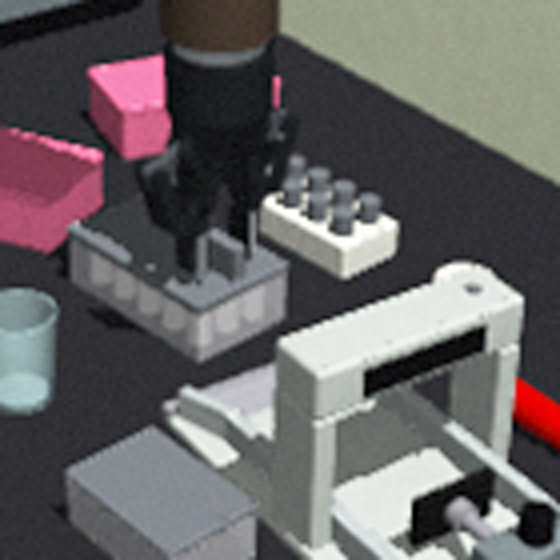

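>>> jog_arm([
  [[0, 0, 0], [0, 0, 0], 0.5],
  [[0, 0, 0], [0, 0, 0], 0.5],
  [[0, 0, 0], [0, 0, 0], 0.5],
  [[0, 0, 0], [0, 0, 0], 0.5],
  [[0, 0, 0], [0, 0, 0], 0.5],
  [[0, 0, 0], [0, 0, 0], 0.5],
])

```text
clock: 6.3
position: [588.3, 53.1, 54.2]
ee_rot: [0.743, -0.669, 0.001, -0.001]
contact_force: [0.9, -0.3, 4.5]
gripper_width: 10.7
```

>>> jog_arm([
  [[0, 0, -0.3], [0, 1.2, 0], 0.5],
  [[0, 0, -0.4], [0, 1.8, 0], 0.5],
  [[0, 0, -0.4], [0, 1.8, 0], 0.5],
  [[0, 0, -0.4], [0, 1.8, 0], 0.5],
  [[0, 0, -0.4], [0, 1.6, 0], 0.5],
  [[0, 0, 0], [0, 0, 0], 0.5],
])

```text
clock: 7.05
position: [586.1, 54.5, 71.0]
ee_rot: [0.742, -0.667, 0.052, 0.049]
contact_force: [0.3, 1.2, -4.4]
gripper_width: 10.9
```

```bash
python3 - <<'E'
from h import *
s=arm.read_state();print(s['clock'],s['position'],s['ee_rot'],s['contact_force'],s['wrist_torque'])
save('wrist','w3.png')
save('side','s3.png',(290,150,430,290),4)
E
```

```text
7.05 [586.0529701   54.46981128  70.99507194] [ 0.74156872 -0.66703773  0.05245359  0.04883771] [ 0.26430576  1.17529875 -4.35165322] [ 0.9975867  -0.1079827  -0.04919391]
```

View pics/w3.png

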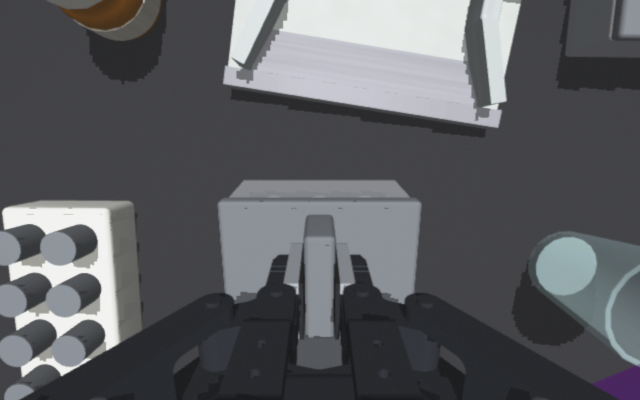

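View pics/s3.png

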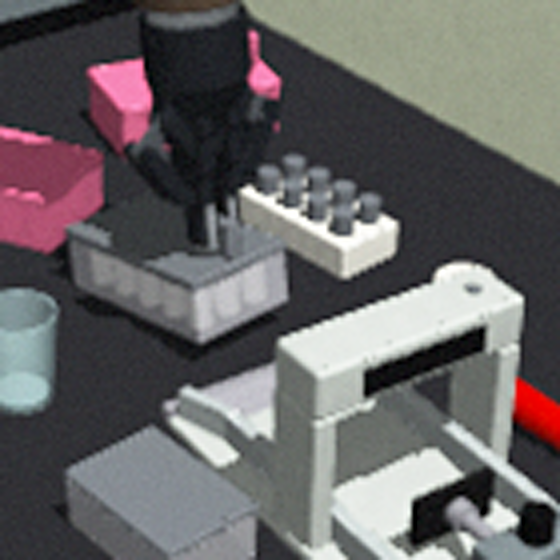

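>>> jog_arm([
  [[0.05, 0, -0.3], [0, 0, 0], 0.5],
  [[0, 0.4, 0], [-0.3, 0, 2.1], 0.5],
  [[0, 0.4, 0], [-0.3, 0, 2.1], 0.5],
  [[0, 0.4, 0], [-0.3, 0, 2.1], 0.5],
  [[0, 0.4, 0], [-0.3, 0, 2.1], 0.5],
  [[0, 0, 0], [0, 0, 0], 0.5],
  [[0, 0, 0], [0, 0, 0], 0.5],
])

```text
clock: 8.02
position: [571.4, 53.3, 75.4]
ee_rot: [-0.69, 0.72, -0.05, -0.051]
contact_force: [-0.3, -0.5, -6.5]
gripper_width: 10.5
```

```bash
cat > chk.py <<'E'
import sys
from h import *
from scipy.spatial.transform import Rotation as R
s=arm.read_state();print(s['clock'],s['position'].round(1),s['contact_force'].round(1))
m=R.from_quat(s['ee_rot']).as_matrix();x=m[:,0]
print('yaw',np.degrees(np.arctan2(x[1],x[0])),'pitch',np.degrees(np.arcsin(x[2])),'roll',np.degrees(np.arcsin(m[2,1])))
n=sys.argv[1]
save('wrist',f'w{n}.png')
E
python3 chk.py 4
```

```text
8.025 [571.4  53.3  75.4] [-0.3 -0.5 -6.5]
yaw -92.45996170215773 pitch 8.194410341223874 roll -0.026252504934075632
```

View pics/w4.png

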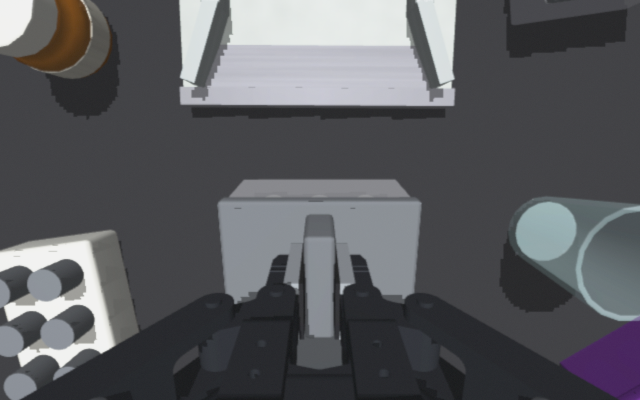

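```bash
python3 - <<'E'
from h import *
M=PM('wrist')
f=lambda p,z:onz('wrist',p,z,M).round(1)
print('foot',f((181,104.5),0),f((453,104.5),0)); print('sill top front',f((181,88),14),f((453,88),14))
print('box front bottom',f((245,180),22),f((394,180),22),'front top',f((221,199),72),f((418,199),72))
save('side','s4.png',(290,150,430,290),4)
E
```

```text
foot [653.5 -28.2   0. ] [484.3 -21.2   0. ]
sill top front [647.3 -35.6  14. ] [489.6 -29.1  14. ]
box front bottom [612.3  18.7  22. ] [526.1  22.3  22. ] front top [612.7  22.6  72. ] [526.   26.2  72. ]
```

View pics/s4.png

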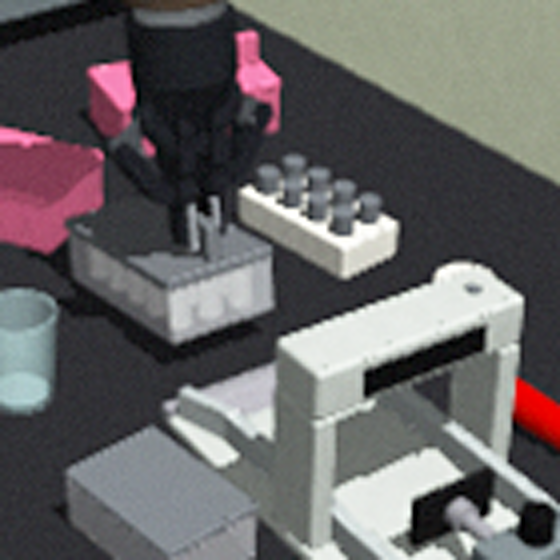

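>>> jog_arm([
  [[0, 0, 0.1], [0, 1.5, 0], 0.5],
  [[0.77, -0.05, 0.13], [0, 0, 0], 0.5],
  [[0.77, -0.05, 0.13], [0, 0, 0], 0.5],
  [[0.77, 0, 0.13], [0, 0, 0], 0.5],
  [[0.77, 0, 0.13], [0, 0, 0], 0.5],
  [[0, 0, 0], [0, 0, 0], 0.5],
])

```text
clock: 8.88
position: [570.7, 20.7, 74.6]
ee_rot: [-0.689, 0.72, -0.059, -0.061]
contact_force: [0.0, -1.3, -4.4]
gripper_width: 10.6
```

```bash
python3 chk.py 5
```

```text
8.875 [570.7  20.7  74.6] [ 0.  -1.3 -4.4]
yaw -92.53720834223009 pitch 9.740426760064219 roll 0.01995359828943098
```

View pics/w5.png

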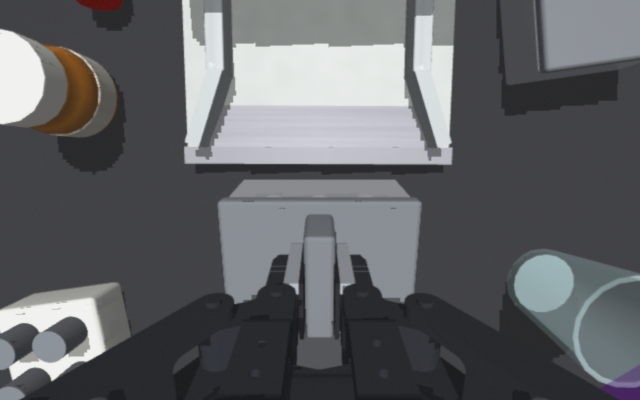

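>>> jog_arm([
  [[0.77, 0, 0.13], [0, 0, 0], 0.5],
  [[0.77, 0, 0.13], [0, 0, 0], 0.5],
  [[0.77, 0, 0.13], [0, 0, 0], 0.5],
  [[0.77, 0, 0.13], [0, 0, 0], 0.5],
  [[0.2, 0, 0], [0, 0, 0], 0.5],
  [[0, 0, 0], [0, 0, 0], 0.5],
])

```text
clock: 9.68
position: [569.3, -11.7, 74.7]
ee_rot: [-0.689, 0.72, -0.058, -0.061]
contact_force: [-0.1, -0.2, -5.4]
gripper_width: 10.8
```

```bash
python3 chk.py 6; python3 -c "
from h import *
save('side','s6.png',(290,150,430,290),4)"
```

```text
9.675 [569.3 -11.7  74.7] [-0.1 -0.2 -5.4]
yaw -92.49069500243361 pitch 9.71722770347024 roll 0.02047397258638362
```

View pics/w6.png

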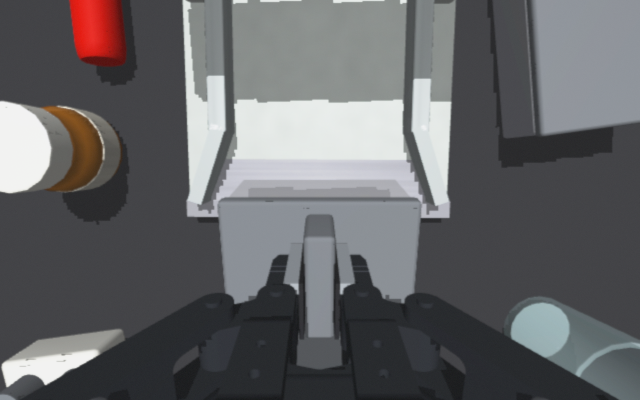

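View pics/s6.png

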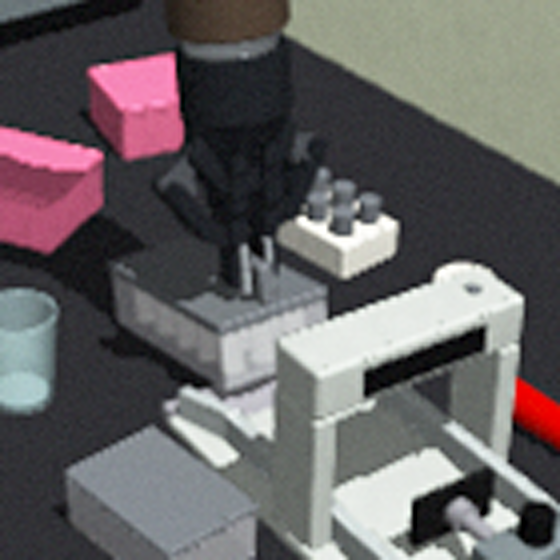

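>>> jog_arm([
  [[0, 0, 0.15], [0, -0.7, 0], 0.5],
  [[0, 0, 0.15], [0, -0.7, 0], 0.5],
  [[0, 0, 0.15], [0, -0.7, 0], 0.5],
  [[0, 0, 0.15], [0, -0.7, 0], 0.5],
  [[0, 0, 0.1], [0, -0.5, 0], 0.5],
  [[0, 0, 0], [0, 0, 0], 0.5],
])

```text
clock: 10.52
position: [569.5, -12.6, 67.9]
ee_rot: [-0.691, 0.721, -0.039, -0.04]
contact_force: [-0.2, -1.2, -4.6]
gripper_width: 10.7
```

>>> jog_arm([
  [[0, 0, 0.1], [0, 0, 0], 0.5],
  [[0, 0, 0.1], [0, 0, 0], 0.5],
  [[0, 0, 0], [0, 0, 0], 0.5],
])

```text
clock: 10.9
position: [569.7, -12.8, 67.4]
ee_rot: [-0.691, 0.721, -0.039, -0.04]
contact_force: [-3.5, -1.9, 5.1]
gripper_width: 10.9
```

>>> jog_arm([
  [[0, 0, -0.05], [0, 0, 0], 0.5],
  [[0, 0, 0], [0, 0, 0], 4],
  [[0, 0, 0], [0, 0, 0], 4],
  [[0, 0, 0], [0, 0, 0], 4],
  [[0, 0, 0], [0, 0, 0], 4],
  [[0, 0, 0], [0, 0, 0], 4],
])

```text
clock: 11.65
position: [569.6, -12.5, 66.3]
ee_rot: [-0.691, 0.721, -0.039, -0.04]
contact_force: [-0.5, -0.1, -0.1]
gripper_width: 40.0
```

```bash
python3 chk.py 7; python3 -c "
from h import *
save('side','s7.png',(290,150,430,290),4)"
```

```text
11.65 [569.6 -12.5  66.3] [-0.5 -0.1 -0.1]
yaw -92.4679573023312 pitch 6.394709495113992 roll -0.016371077589669682
```

View pics/w7.png

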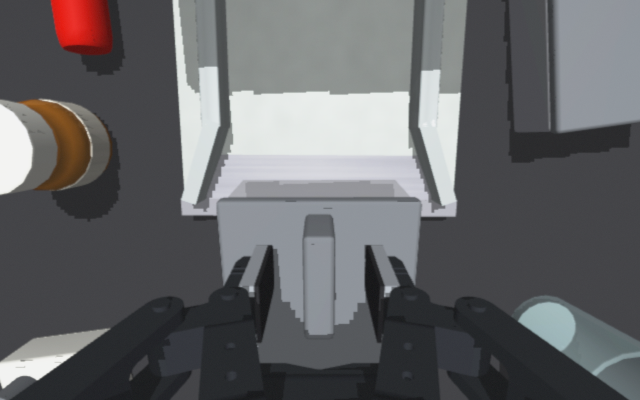

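View pics/s7.png

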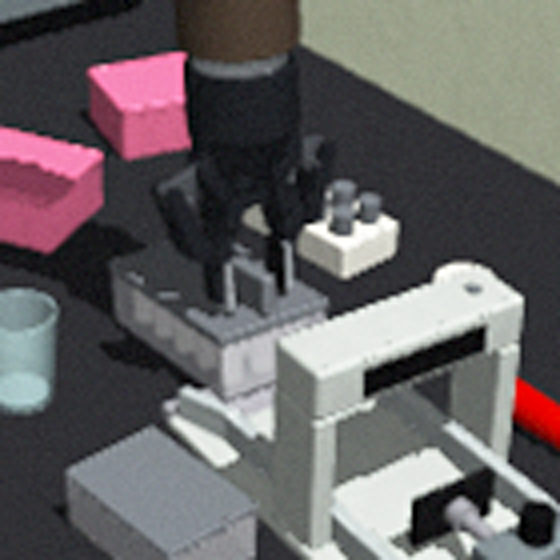

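```bash
python3 - <<'E'
from h import *
M=PM('wrist')
f=lambda p,z:onz('wrist',p,z,M).round(1)
print('sill',f((182,215),14),f((456,215),14)); print('front',f((244,181),16),f((396,181),16))
E
```

```text
sill [648.3 -26.7  14. ] [488.6 -20.1  14. ]
front [610.1 -45.3  16. ] [523.9 -41.7  16. ]
```

>>> jog_arm([
  [[0.2, 0, -2.0], [0, 0, 0], 5],
  [[0.3, 0, -3.0], [0, 1, 0], 5],
  [[-3.5, 0, -1.0], [0, 1, 0], 5],
  [[-4.5, 0, -0.5], [0, 1, 0], 5],
  [[-4.5, 0, -0.5], [0, 1, 0], 5],
  [[-2.8, 0, -0.4], [0, 1, 0], 5],
  [[0, 0, 0], [0, 0, 0], 5],
])

```text
clock: 12.62
position: [576.3, 144.8, 116.5]
ee_rot: [-0.689, 0.717, -0.069, -0.072]
contact_force: [0.4, -0.7, 0.1]
gripper_width: 50.0
```

```bash
python3 chk.py 8
```

```text
12.625 [576.3 144.8 116.5] [ 0.4 -0.7  0.1]
yaw -92.28318676921813 pitch 11.400993153854321 roll -0.014633684424343624
```

View pics/w8.png

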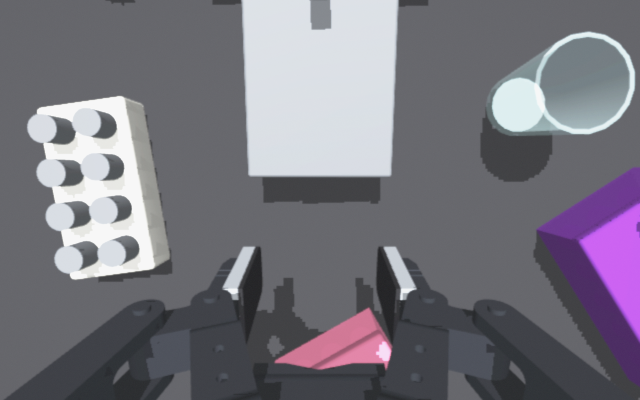

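```bash
python3 - <<'E'
from h import *
M=PM('wrist')
f=lambda p,z:onz('wrist',p,z,M).round(1)
print('pink',f((370,308),50),f((277,358),50)); print('rear lid',f((250,175),50),f((391,175),50))
T=PM('top');s=arm.read_state()
print('pink from top crop', onz('top',(276,195),50,T).round(1))
E
```

```text
pink [544.5 191.5  50. ] [605.7 222.6  50. ]
rear lid [616.5 103.4  50. ] [529.1 107.   50. ]
pink from top crop [592.  214.7  50. ]
```

>>> jog_arm([
  [[-0.5, 0, 2.5], [0, 0, 0], 5],
  [[-0.5, 0, 2.5], [0, 0, 0], 5],
  [[-0.4, 0, 2.0], [0, 0, 0], 5],
  [[-0.24, 0, 1.2], [0, 0, 0], 5],
  [[-0.08, 0, 0.4], [0, 0, 0], 5],
  [[0, 0, 0], [0, 0, 0], 5],
])

```text
clock: 13.42
position: [576.5, 142.3, 29.5]
ee_rot: [-0.688, 0.719, -0.069, -0.071]
contact_force: [0.5, -0.4, 0.3]
gripper_width: 49.9
```

>>> jog_arm([
  [[0.9, 0, 0.5], [0, 0, 0], 5],
  [[0.98, 0, 0.2], [0, 0, 0], 5],
  [[0.5, 0, 0.1], [0, 0, 0], 5],
  [[0.5, 0, 0.1], [0, 0, 0], 5],
  [[0.5, 0, 0.1], [0, 0, 0], 5],
  [[0, 0, 0], [0, 0, 0], 5],
])

```text
clock: 14.18
position: [575.3, 107.6, 26.3]
ee_rot: [-0.688, 0.718, -0.069, -0.071]
contact_force: [1.6, 2.8, 0.2]
gripper_width: 50.2
```

```bash
python3 chk.py 9; python3 -c "
from h import *
save('side','s9.png',(290,150,430,290),4)"
```

```text
14.175 [575.3 107.6  26.3] [1.6 2.8 0.2]
yaw -92.4490110862956 pitch 11.363750160123052 roll -0.08185464074116981
```

View pics/w9.png

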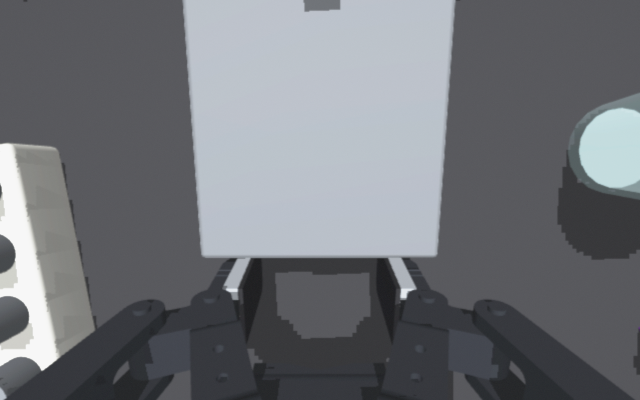

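View pics/s9.png

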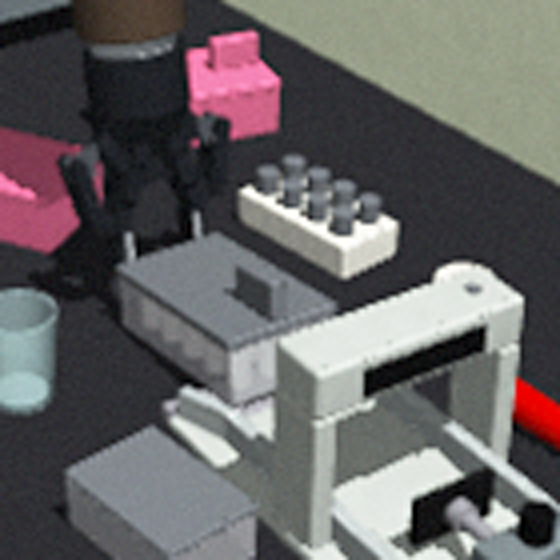

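>>> jog_arm([
  [[0.69, 0, 0.14], [0, 0, 0], 5],
  [[0.69, 0, 0.14], [0, 0, 0], 5],
  [[0.69, 0, 0.14], [0, 0, 0], 5],
  [[0.69, 0, 0.14], [0, 0, 0], 5],
  [[0.49, 0, 0.1], [0, 0, 0], 5],
  [[0.49, 0, 0.1], [0, 0, 0], 5],
  [[0.49, 0, 0.1], [0, 0, 0], 5],
  [[0.49, 0, 0.1], [0, 0, 0], 5],
])

```text
clock: 15.28
position: [574.2, 61.1, 26.8]
ee_rot: [-0.689, 0.718, -0.069, -0.069]
contact_force: [-0.8, 9.5, 2.9]
gripper_width: 50.2
```

>>> jog_arm([
  [[0.39, 0, 0.08], [0, 0, 0], 5],
  [[0.39, 0, 0.08], [0, 0, 0], 5],
  [[0.39, 0, 0.08], [0, 0, 0], 5],
  [[0.39, 0, 0.08], [0, 0, 0], 5],
  [[0.39, 0, 0.08], [0, 0, 0], 5],
  [[0.39, 0, 0.08], [0, 0, 0], 5],
  [[0.39, 0, 0.08], [0, 0, 0], 5],
  [[0, 0, 0], [0, 0, 0], 5],
])

```text
clock: 16.27
position: [574.8, 33.8, 28.1]
ee_rot: [-0.689, 0.718, -0.07, -0.068]
contact_force: [2.3, 8.0, 6.0]
gripper_width: 50.2
```

```bash
python3 chk.py 10; python3 -c "
from h import *
save('side','s10.png',(290,150,430,290),4)"
```

```text
16.275 [574.8  33.8  28.1] [2.3 8.  6. ]
yaw -92.3635182965166 pitch 11.193468160020926 roll -0.4528890629106124
```

View pics/w10.png

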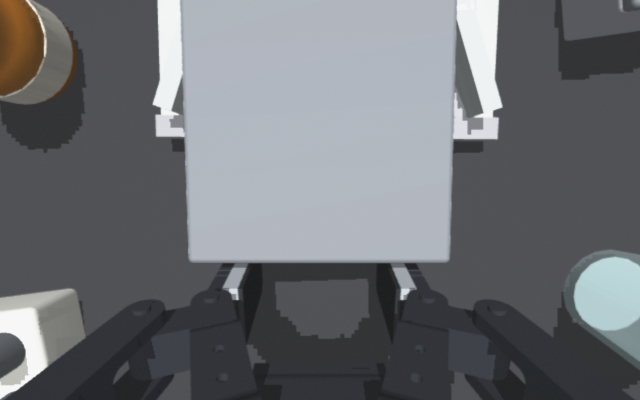

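View pics/s10.png

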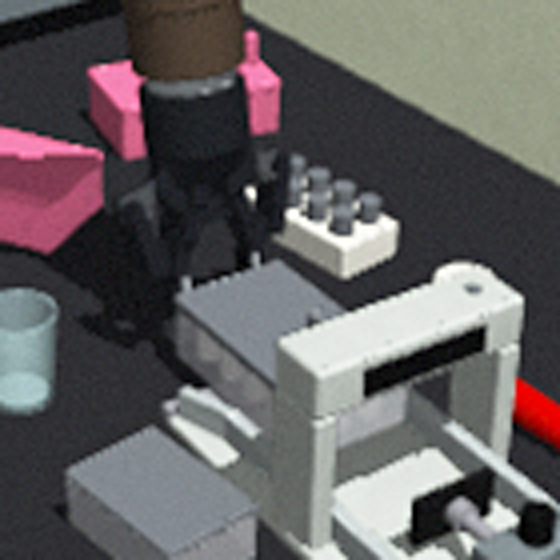

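>>> jog_arm([
  [[0.49, 0.06, 0.1], [0, 0, 0], 5],
  [[0.49, 0.06, 0.1], [0, 0, 0], 5],
  [[0.49, 0.06, 0.1], [0, 0, 0], 5],
  [[0.49, 0.06, 0.1], [0, 0, 0], 5],
  [[0.49, 0.06, 0.1], [0, 0, 0], 5],
  [[0.49, 0, 0.1], [0, 0, 0], 5],
  [[0.49, 0, 0.1], [0, 0, 0], 5],
  [[0.49, 0, 0.1], [0, 0, 0], 5],
  [[0, 0, 0], [0, 0, 0], 5],
])

```text
clock: 17.5
position: [567.5, -8.2, 26.4]
ee_rot: [-0.689, 0.718, -0.069, -0.071]
contact_force: [1.4, 2.8, 2.2]
gripper_width: 49.9
```

```bash
python3 chk.py 11; python3 -c "
from h import *
save('side','s11.png',(290,150,430,290),4)"
```

```text
17.5 [567.5  -8.2  26.4] [1.4 2.8 2.2]
yaw -92.4398466869169 pitch 11.384779179724571 roll -0.10954085916870182
```

View pics/w11.png

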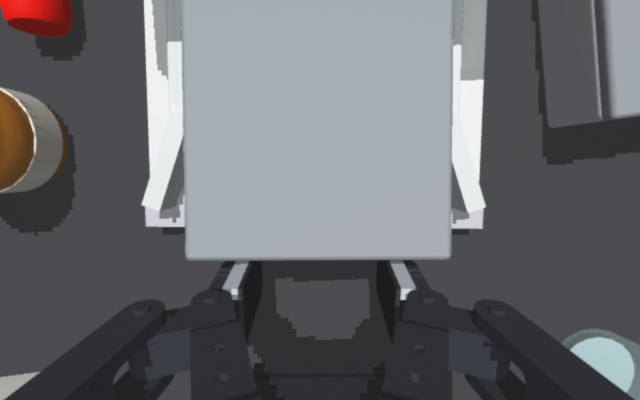

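View pics/s11.png

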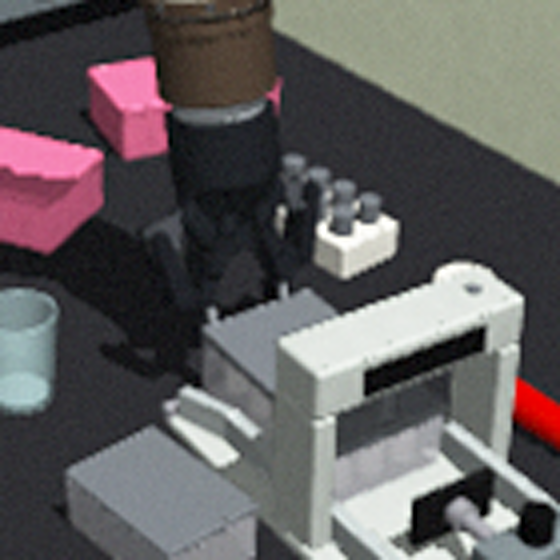

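>>> jog_arm([
  [[0.49, 0, 0.1], [0, 0, 0], 5],
  [[0.49, 0, 0.1], [0, 0, 0], 5],
  [[0.49, 0, 0.1], [0, 0, 0], 5],
  [[0.39, 0, 0.08], [0, 0, 0], 5],
  [[0.39, 0, 0.08], [0, 0, 0], 5],
  [[0.29, 0, 0.06], [0, 0, 0], 5],
  [[0.29, 0, 0.06], [0, 0, 0], 5],
  [[0, 0, 0], [0, 0, 0], 5],
])

```text
clock: 18.6
position: [565.0, -37.9, 25.7]
ee_rot: [-0.688, 0.719, -0.069, -0.072]
contact_force: [-0.2, 0.7, -1.3]
gripper_width: 49.7
```

```bash
python3 chk.py 12; python3 -c "
from h import *
save('side','s12.png',(310,190,450,310),5)"
```

```text
18.6 [565.  -37.9  25.7] [-0.2  0.7 -1.3]
yaw -92.4950057695767 pitch 11.447903899620735 roll 0.052535087929672174
```

View pics/w12.png

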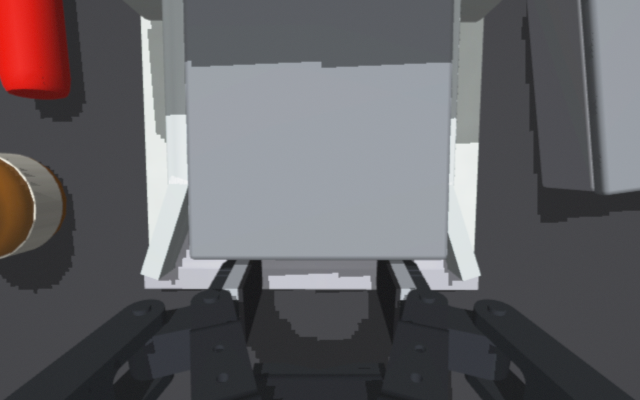

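View pics/s12.png

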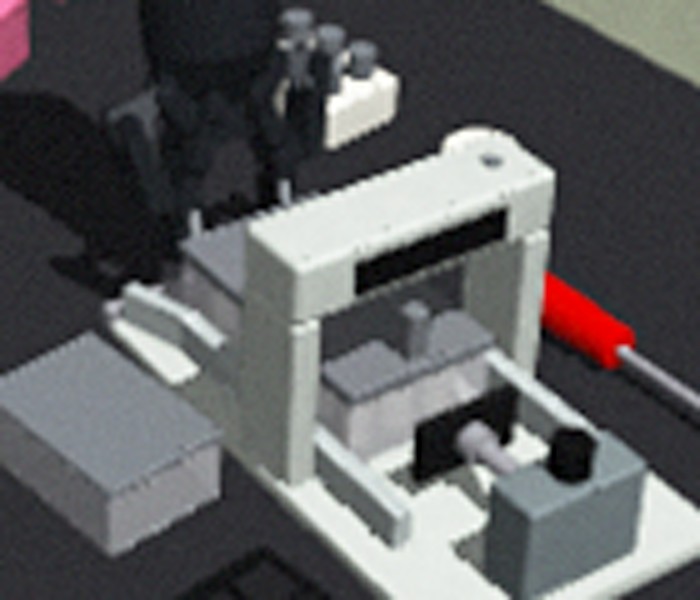

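>>> jog_arm([
  [[0.25, 0, 0.05], [0, 0, 0], 5],
  [[0.25, 0, 0.05], [0, 0, 0], 5],
  [[0.25, 0, 0.05], [0, 0, 0], 5],
  [[0.2, 0, 0.04], [0, 0, 0], 5],
  [[0.2, 0, 0.04], [0, 0, 0], 5],
  [[0, 0, 0], [0, 0, 0], 5],
])

```text
clock: 19.45
position: [564.8, -49.3, 25.7]
ee_rot: [-0.688, 0.719, -0.069, -0.072]
contact_force: [0.2, 2.1, -0.7]
gripper_width: 49.6
```

>>> jog_arm([
  [[0.12, 0, 0.025], [0, 0, 0], 5],
  [[0.12, 0, 0.025], [0, 0, 0], 5],
  [[0.12, 0, 0.025], [0, 0, 0], 5],
  [[0.12, 0, 0.025], [0, 0, 0], 5],
  [[0, 0, 0], [0, 0, 0], 5],
])

```text
clock: 20.08
position: [564.8, -54.0, 25.7]
ee_rot: [-0.688, 0.719, -0.069, -0.072]
contact_force: [0.3, 2.5, -0.7]
gripper_width: 49.8
```

```bash
python3 -c "
from h import *
save('side','s13.png',(350,230,430,300),8)
print(arm.read_state()['contact_force'])"
```

```text
[ 0.49425175  2.45907199 -1.29894096]
```

View pics/s13.png

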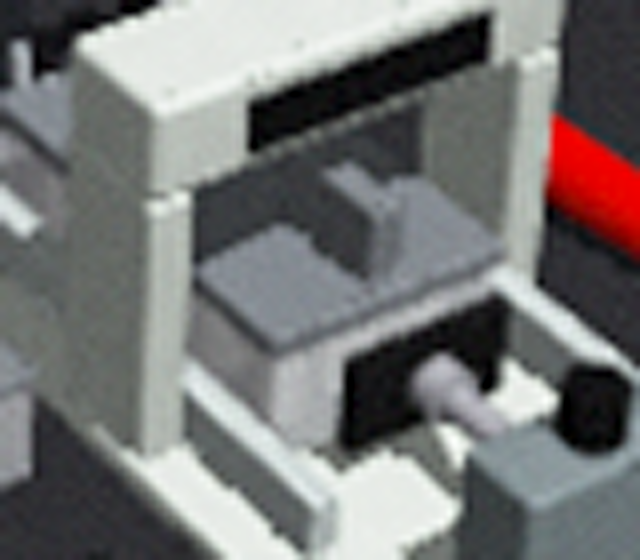

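>>> jog_arm([
  [[0.1, 0, 0.02], [0, 0, 0], 5],
  [[0.1, 0, 0.02], [0, 0, 0], 5],
  [[0.1, 0, 0.02], [0, 0, 0], 5],
  [[0, 0, 0], [0, 0, 0], 5],
])

```text
clock: 20.62
position: [564.7, -57.0, 25.7]
ee_rot: [-0.688, 0.719, -0.069, -0.072]
contact_force: [-0.0, 4.1, -1.1]
gripper_width: 49.7
```

>>> jog_arm([
  [[0.1, 0, 0.02], [0, 0, 0], 5],
  [[0, 0, 0], [0, 0, 0], 5],
])

```text
clock: 20.88
position: [564.6, -58.0, 25.7]
ee_rot: [-0.688, 0.719, -0.069, -0.072]
contact_force: [-0.4, 2.5, -0.0]
gripper_width: 49.6
```

>>> jog_arm([
  [[0.1, 0, 0.02], [0, 0, 0], 5],
  [[0, 0, 0], [0, 0, 0], 5],
])

```text
clock: 21.12
position: [564.5, -59.0, 25.7]
ee_rot: [-0.688, 0.719, -0.069, -0.072]
contact_force: [0.5, 3.7, 0.3]
gripper_width: 50.1
```

>>> jog_arm([
  [[0.1, 0, 0.02], [0, 0, 0], 5],
  [[0, 0, 0], [0, 0, 0], 5],
])

```text
clock: 21.38
position: [564.5, -60.0, 25.7]
ee_rot: [-0.688, 0.719, -0.069, -0.072]
contact_force: [0.2, 3.6, -0.9]
gripper_width: 50.2
```

```bash
python3 -c "
from h import *
save('side','s14.png',(350,230,430,300),8)
F=[]
for i in range(4): eyes.get_image('side'); F.append(arm.read_state()['contact_force'])
print(np.mean(F,0),np.std(F,0))"
```

```text
[ 0.46529324  3.22305622 -0.27570844] [0.21272004 0.60909105 0.13441142]
```

View pics/s14.png

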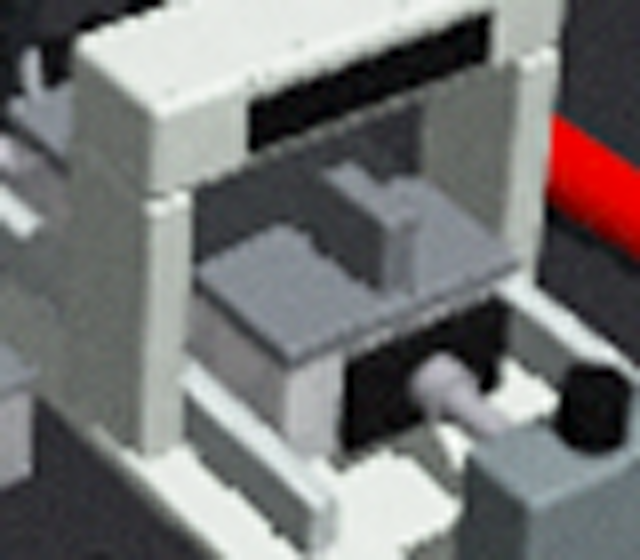

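>>> jog_arm([
  [[0.1, 0, 0.02], [0, 0, 0], 5],
  [[0, 0, 0], [0, 0, 0], 5],
])

```text
clock: 21.88
position: [564.4, -61.0, 25.7]
ee_rot: [-0.688, 0.719, -0.069, -0.072]
contact_force: [-0.3, 3.9, 0.6]
gripper_width: 50.1
```

>>> jog_arm([
  [[0.1, 0, 0.02], [0, 0, 0], 5],
  [[0, 0, 0], [0, 0, 0], 5],
])

```text
clock: 22.12
position: [564.4, -62.1, 25.7]
ee_rot: [-0.688, 0.719, -0.069, -0.072]
contact_force: [0.3, 3.6, -0.7]
gripper_width: 49.7
```

>>> jog_arm([
  [[0.1, 0, 0.02], [0, 0, 0], 5],
  [[0, 0, 0], [0, 0, 0], 5],
])

```text
clock: 22.38
position: [564.3, -63.1, 25.7]
ee_rot: [-0.688, 0.719, -0.069, -0.072]
contact_force: [1.4, 4.3, -0.9]
gripper_width: 49.8
```

>>> jog_arm([
  [[0.1, 0, 0.02], [0, 0, 0], 5],
  [[0, 0, 0], [0, 0, 0], 5],
])

```text
clock: 22.62
position: [564.4, -63.9, 25.7]
ee_rot: [-0.688, 0.719, -0.069, -0.071]
contact_force: [0.2, 4.3, 0.3]
gripper_width: 50.0
```

>>> jog_arm([
  [[0.1, 0, 0.02], [0, 0, 0], 5],
  [[0, 0, 0], [0, 0, 0], 5],
])

```text
clock: 22.88
position: [564.7, -64.6, 25.7]
ee_rot: [-0.688, 0.719, -0.069, -0.071]
contact_force: [1.1, 6.2, 0.2]
gripper_width: 50.0
```

```bash
python3 -c "
from h import *
save('side','s15.png',(350,230,430,300),8)
F=[]
for i in range(4): eyes.get_image('side'); F.append(arm.read_state()['contact_force'])
print(np.mean(F,0),np.std(F,0))"
```

```text
[ 0.29887598  6.36257597 -0.25870498] [0.25827942 0.18324371 0.72069943]
```

View pics/s15.png

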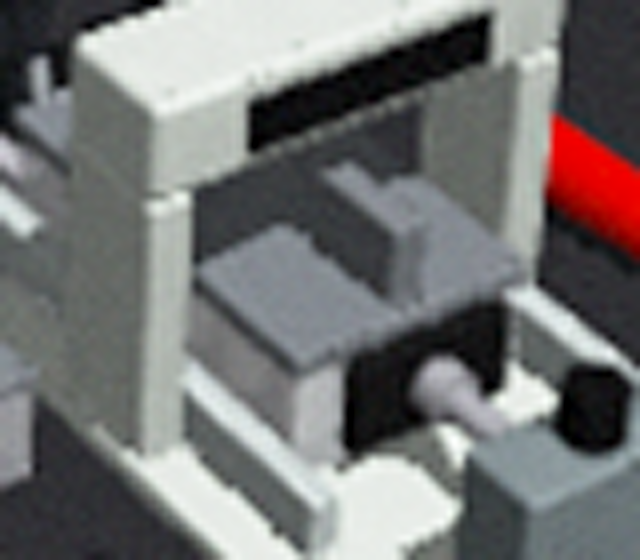

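>>> jog_arm([
  [[0.1, 0, 0.02], [0, 0, 0], 5],
  [[0, 0, 0], [0, 0, 0], 5],
])

```text
clock: 23.38
position: [564.8, -65.3, 25.7]
ee_rot: [-0.688, 0.719, -0.069, -0.071]
contact_force: [0.3, 7.9, -0.5]
gripper_width: 49.9
```

>>> jog_arm([
  [[0.1, 0, 0.02], [0, 0, 0], 5],
  [[0, 0, 0], [0, 0, 0], 5],
])

```text
clock: 23.62
position: [565.0, -65.9, 25.8]
ee_rot: [-0.688, 0.719, -0.069, -0.07]
contact_force: [-0.3, 9.4, -0.1]
gripper_width: 49.9
```

>>> jog_arm([
  [[0.1, 0, 0.02], [0, 0, 0], 5],
  [[0, 0, 0], [0, 0, 0], 5],
])

```text
clock: 23.88
position: [565.1, -66.6, 25.8]
ee_rot: [-0.688, 0.719, -0.069, -0.07]
contact_force: [-0.7, 10.5, 0.0]
gripper_width: 50.0
```

>>> jog_arm([
  [[0.1, 0, 0.02], [0, 0, 0], 5],
  [[0, 0, 0], [0, 0, 0], 5],
  [[0, 0, 0], [0, 0, 0], 5],
  [[0, 0, 0], [0, 0, 0], 5],
])

```text
clock: 24.38
position: [565.1, -67.3, 25.7]
ee_rot: [-0.688, 0.719, -0.069, -0.07]
contact_force: [-0.1, 12.2, 0.3]
gripper_width: 49.9
```

```bash
python3 chk.py 16; python3 -c "
from h import *
save('side','s16.png',(350,230,430,300),8)
F=[]
for i in range(4): eyes.get_image('side'); F.append(arm.read_state()['contact_force'])
print(np.mean(F,0),np.std(F,0))"
```

```text
24.375 [565.1 -67.3  25.7] [-0.1 12.2  0.3]
yaw -92.48405523955238 pitch 11.248855472778041 roll -0.18828899344244715
[-0.67684861 12.21531155  0.707807  ] [0.65422355 0.10225797 0.23905347]
```

View pics/w16.png

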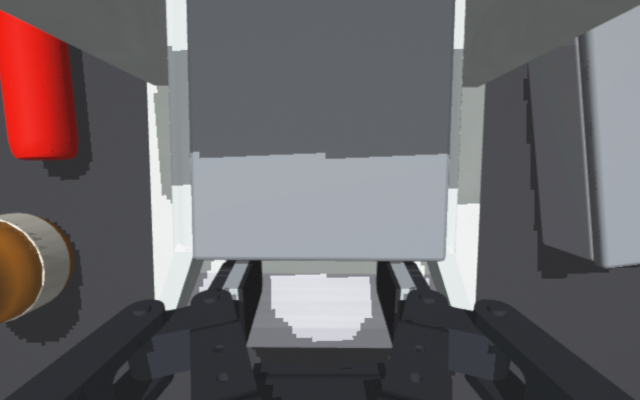

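View pics/s16.png

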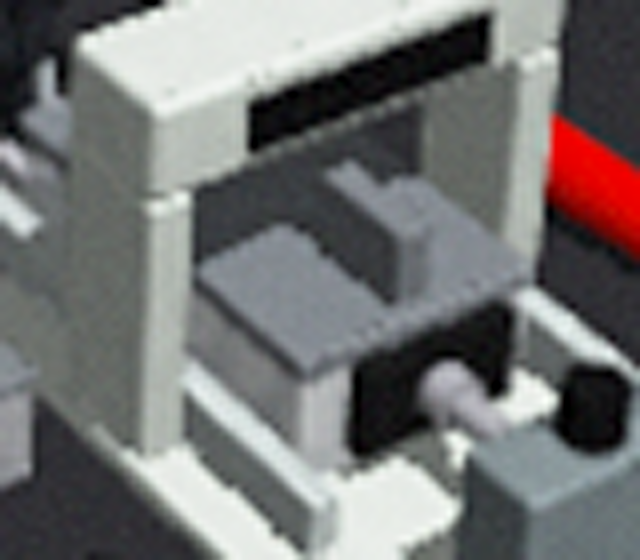

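>>> jog_arm([
  [[-0.1, 0, -0.02], [0, 0, 0], 5],
  [[-0.1, 0, -0.02], [0, 0, 0], 5],
  [[-0.1, 0, -0.02], [0, 0, 0], 5],
  [[-0.1, 0, -0.02], [0, 0, 0], 5],
  [[-0.1, 0, -0.02], [0, 0, 0], 5],
  [[-0.1, 0, -0.02], [0, 0, 0], 5],
  [[-0.2, 0, -0.04], [0, 0, 0], 5],
  [[-0.4, 0, -0.08], [0, 0, 0], 5],
  [[-0.8, 0, -0.16], [0, 0, 0], 5],
  [[-1.5, 0, -0.3], [0, 0, 0], 5],
])

```text
clock: 25.92
position: [565.5, -33.0, 25.6]
ee_rot: [-0.688, 0.719, -0.069, -0.072]
contact_force: [-0.6, -0.1, -0.5]
gripper_width: 50.1
```

>>> jog_arm([
  [[-1.5, 0, -1.0], [0, 0, 0], 5],
  [[-1.5, 0, -2.5], [0, 0, 0], 5],
  [[-1.5, 0, -3], [0, 0, 0], 5],
  [[-1.0, 0, -2], [0, 0, 0], 5],
  [[0, 0, 0], [0, 0, 0], 5],
])

```text
clock: 26.55
position: [569.9, 39.4, 99.9]
ee_rot: [-0.689, 0.718, -0.07, -0.069]
contact_force: [0.5, 0.4, -0.8]
gripper_width: 50.0
```

```bash
python3 chk.py 17; python3 - <<'E'
from h import *
save('side','s17.png',(350,230,430,300),8)
save('top','t17.png',(270,120,490,290),3.6)
E
```

```text
26.55 [569.9  39.4  99.9] [ 0.5  0.4 -0.8]
yaw -92.36589407686604 pitch 11.283099565213735 roll -0.24167979283546234
```

View pics/w17.png

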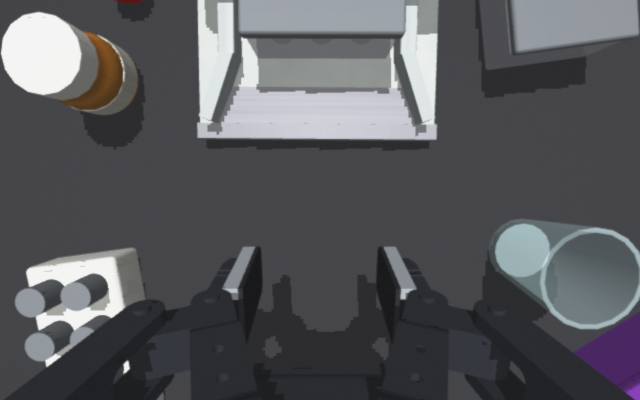

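View pics/s17.png

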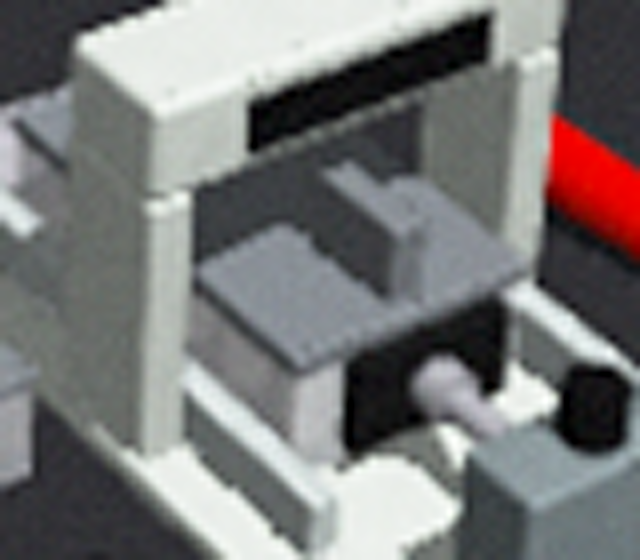

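View pics/t17.png

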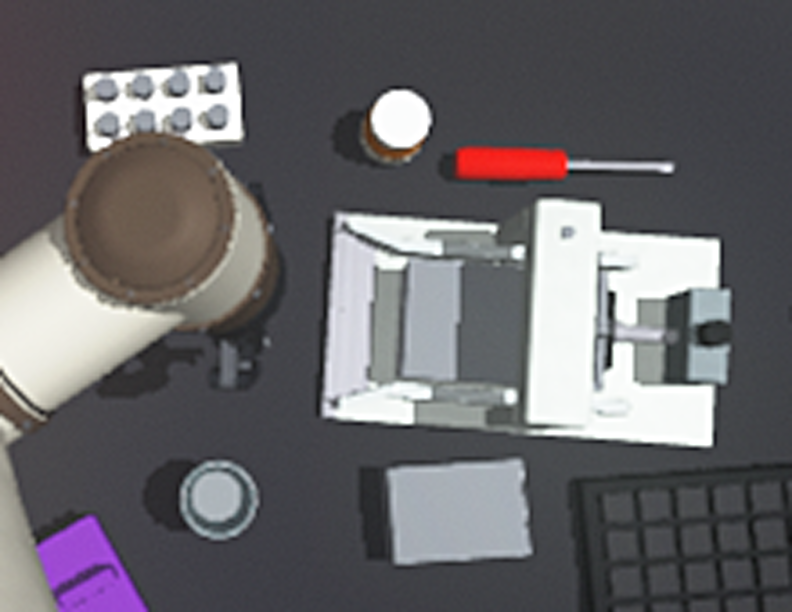

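```bash
python3 - <<'E'
import cv2,numpy as np
I={k:cv2.imread(f'pics/s{k}.png',0).astype(float) for k in (13,14,15,16,17)}
for k,im in I.items():
    # pad right edge along row 360: between x 480..530 subpixel where crosses 90
    out=[]
    for r in (340,350,360):
        p=im[r-3:r+4,480:545].mean(0); i=np.argmax(p>80); out.append(round(480+i-(p[i]-80)/(p[i]-p[i-1]+1e-9),1))
    # lid right corner: row 262 lid->leg transition ; rod
    t=im[345:440,400:480]; 
    # rod shift vs s14
    f=np.float32(I[14][345:440,400:490]); s=cv2.phaseCorrelate(np.float32(f),np.float32(im[345:440,400:490]))
    b=cv2.phaseCorrelate(np.float32(I[14][150:310,310:450]),np.float32(im[150:310,310:450]))
    print(k,out,np.round(s[0],2),round(s[1],2),'rib',np.round(b[0],2),round(b[1],2))
cv2.imwrite('pics/cmp.png',np.hstack([I[k][280:470,320:540] for k in (15,16,17)]))
E
```

```text
13 [np.float64(510.4), np.float64(510.1), np.float64(499.7)] [ 0.01 -0.13] 0.94 rib [-0.06 -0.1 ] 0.6
14 [np.float64(510.7), np.float64(510.2), np.float64(499.4)] [0. 0.] 1.0 rib [-0. -0.] 1.0
15 [np.float64(507.8), np.float64(507.4), np.float64(504.8)] [ 0.26 -0.09] 0.75 rib [0.05 0.02] 0.63
16 [np.float64(514.8), np.float64(515.0), np.float64(513.1)] [0.02 0.11] 0.51 rib [-0.01  0.06] 0.64
17 [np.float64(507.2), np.float64(506.6), np.float64(504.3)] [ 0.15 -0.05] 0.75 rib [0.08 0.01] 0.65[ WARN:0@0.190] global loadsave.cpp:1063 imwrite_ Unsupported depth image for selected encoder is fallbacked to CV_8U.
```

View pics/cmp.png

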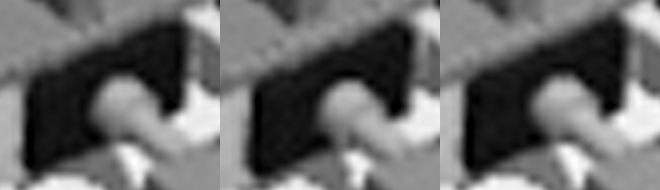

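```bash
python3 - <<'E'
from h import *
M=PM('wrist'); a,b=onz('wrist',(240,36),58,M),onz('wrist',(405,36),58,M); m=(a+b)/2
print('rear lid',a.round(1),b.round(1))
o=np.array([568.4,-23.4]);d=np.array([np.cos(np.radians(-92.4)),np.sin(np.radians(-92.4))]);l=np.array([-d[1],d[0]])
print('rear x,y deck',(m[:2]-o)@d,(m[:2]-o)@l)
print(arm.job_done())
E
```

```text
rear lid [603.9 -76.5  58. ] [517.1 -72.9  58. ]
rear x,y deck 51.62738397323488 -5.7153120486815965
the job is handed in; nothing more can be done
None
```

The box is loaded in the scanner and the job is handed in, at about 27 s of the 70 s allowed. `job_done` gives no verdict, so the points below are my own measurements.

- **Raising onto the sill:** I gripped the grey box by its rib and raised only the leading end. I turned it about 8.5° to line up with the deck and set that end roughly 20 mm past the sill's front face. I then let go, with the trailing end on the bench.
- **Pushing in:** I pushed from behind with two open fingers, over the sill and under the bridge.
- **Pressing home:** The wrist read 12.2 N while pushing, of which about 2.5–3 N was sliding friction. That puts the force on the stop at about 9–9.5 N, held for more than 0.5 s.
- **Backing off:** I withdrew slowly so the sprung pad would not kick the box back.

**Last checks:**
- The box looks flat between the rails and parallel to the deck. Its trailing edge is about 52 mm past the sill's front face (33 mm needed).
- The last wrist view put the trailing end about 6 mm right of the middle line (limit 10 mm). The earlier views showed it within about 2–4 mm, so these disagree slightly.
- The side picture shows the pad still pressed in about 1 mm, so it should still be touching. This is judged from the image only, because I have no direct reading of the stop force.
- In the last top view the jar, beaker, spare box and driver are where they started. The arm partly covers the rack, but what shows of it has not moved.

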